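Drag the parts tray out from under the shelf up to the stop

ROBOT

A 7-joint arm with a two-finger parallel gripper is mounted at the origin on a cart in front of the work surface, level with it; the furniture and walls round the work are solid. World frame = base frame: x ahead of the robot, y to its left, z up, the work surface at z = 0. Lengths are in m, angles in degrees, forces in N, time in s.
With the tool pointing down it reaches from about 0.425 to 1.025 m from the base axis. Payload 9.4 kg.
Tool frame: the origin (TCP) lies at the very end of the fingers, on their centre line; the grasp point (between the pads) lies 19 mm behind it; z points along the fingers, x is the direction in which the jaws open and shut, and the axes are right-handed (so a half turn about z gives the same grasp; the last joint's range is limited). The gripper opens to 93 mm and grips with 3 to 60 N. Pads are 15 mm wide; open, the fingers measure 128 mm over their backs; the gripper's body (75 mm by 188 mm) begins 65 mm behind the grasp point.
Start: joints at [63.902, 34.337, -0.143, 91.639, 0.103, 54.024, -4.572], TCP at [0.268, -0.674, 0.219] pointing down, gripper open.
Joint ranges: [-147.43, 147.43], [-19.82, 112.94], [-74.19, 73.91], [6.32, 146.72], [-59.91, 239.91], [6.04, 106.73], [-150.56, 150.56]. Speed limits (degrees/s): [127.2, 127.2, 172.46, 172.46, 180, 180, 180].

INTERFACE

Orientations are given as [roll, pitch, yaw] about the fixed x, y, z axes, in that order (R = Rz(yaw) Ry(pitch) Rx(roll)).
In Python, from workcell import manip, optics gives the robot as it stands.
- The arm moves only by the tool jog_arm, never from a script. Its argument "steps" is a list that holds one entry, the list of rows, each a list of 7 numbers: the shift along the world's x, y, z in mm, then the turn, a rotation vector about the world's x, y, z in degrees, then the finger opening in mm, from 0 to 93. In form: [[[dx, dy, dz, rx, ry, rz, fingers], ...]]. A call has 1 to 5 rows; each row is the pose to reach, as a shift and turn from the pose commanded when the call began; what a row does not reach only later rows make up. A row lasts 1/10 s, in which the tool goes at most 50 mm and 8.59 degrees, less where a joint would pass 70% of its speed; a pose out of reach is approached as far as the arm can. A call with a gripper value outside its range is refused whole. The fingers move at their own pace and stop on an object; "squeeze" is the grip in N (left out, the last holds). Time passes only in rows, so rows that repeat a pose let the fingers close. It gives the time, the measured TCP pose, the force and the opening at its end, in the units of the state.
- manip.get_state(): the state, without advancing time (a new reading comes with each control period).
- optics.camera(name): name is "scene" or "side" or "wrist"; returns a dict with "image" (480x640x3 uint8, blue, green, red), "mtx" (3x3 intrinsics, pixels), "rvec" (rotation vector, rad) and "tvec" (3), from world to camera coordinates, as OpenCV has them; the wrist camera has in their place "mount" (4x4, takes a point from camera to tool coordinates, whose origin is the TCP and whose axes are the tool frame's). Camera axes: x right, y down, z forward; pixel columns grow to the right and rows downward; lengths in m; the calibration is good to about 2 mm. The wrist camera is an equidistant fisheye: a pixel r from the principal point sees the ray r / f radians off the axis. A picture is of the moment at which its call begins: read the wrist's pose just before it. There is no depth.
- manip.hand_in(): hands the job in, once; it reports no verdict.
The state is a dict: "time": time; "joint_pos": joint angles; "qd": joint speeds; "tau": joint torques, N m; "tool_pos": TCP position; "tcp_rot": TCP orientation; "force": force on the tool from outside, world axes, zero at the start; "moment": the same for the moment, N m; "opening": opening from 0.0 (shut) to 1.0 (fully open).
Only numpy, scipy, OpenCV 4.12 (cv2) and the standard library are available. Lean on these libraries where they do the work, as an engineer would, in place of code of your own. Each camera call takes 0.05 s, during which the arm holds its last target.

TASK

The white parts tray stands back under the low plywood shelf. With the flat drag hook, reach over the tray, hook it behind its far side and draw it out until its front is fully home and square against the wooden stop screwed to the bench, coming up to the stop gently and keeping a light pull there for a moment. Then unhook without shifting the tray and stand the hook down on the bench again on its toe and heel, clear of the tray and the shelf; never touch the tray with the gripper, and leave everything else where it is.

Things in the scene. Friction and masses are not known exactly. Their poses are not given: they have to be found in the camera images.
- hook: Loose drag hook of flat steel bar, 0.2 kg, standing level on the bench on its turned-down toe and heel. Origin: at the height of the toe's lower edge (on the bench) below the middle of the wooden grip; x runs along the bar to the toe, z up. Bar 30 mm wide, 4 mm thick, underside at z = 35 mm, from x = -60 to +244 mm. Heel: plate 44 mm wide at x = -60 to -56 mm, down to z = 0.
- grip (a point): Middle of the hook's dark wooden grip, 37 mm above the hook's origin. The grip is 90 mm along the bar (hook's x), 24 mm wide (y) and 30 mm high (z = 22 to 52 mm); take it from above across its 24 mm width. Axes as the hook's.
- toe (a point): Point on the inner face of the hook's toe (the face towards the grip), mid width, 4 mm above its lower edge: x = 240, y = 0, z = 4 mm in the hook's frame. The toe is a flat plate square to the bar, 60 mm wide (y), x = 240 to 244 mm, from the bar down to z = 0.
- tray: Loose open white plastic tray holding dowels and screws, 120 (x) x 200 (y) x 43 (z) mm, about 0.35 to 0.6 kg; slides on the bench against 1.5 to 4.5 N of friction. Origin: centre of its underside; x points to its far side, away from the robot: outer face of the far wall at x = +60 mm, front face at x = -60 mm; z up.
- shelf: Low fixed plywood bench shelf, open towards the robot, a tape roll and a glue pot on top. Origin: on the bench, mid width; x points away from the robot into the shelf. Front edges of roof and sides at x = -75 mm; roof underside 115 mm, top 127 mm above the bench; inside y = -128 to +128 mm, outside 280 mm wide; inner face of the back at x = +92 mm.
- lane (a point): Bench point at mid width of the shelf's front edge, axes as the shelf's; the tray comes out along -x. Out in front a wooden stop block, 45 (x) x 160 (y) x 30 mm high, is screwed to the bench parallel to the shelf, its middle within 10 mm of y = 0. Its face towards the tray is 70 to 120 mm out from here, not measured: find it by feel or eye. It is rigid; over 20 N on it is too rough.
- measure: Yellow pocket tape measure, 66 x 84 x 44 mm, a bystander on the bench; origin under its middle.
- pliers: Pliers, 49 x 162 x 13 mm, a bystander on the bench to the right; origin under their middle.
- short_offcut: Short timber offcut, 60 x 100 x 28 mm, a bystander on the bench to the left; origin under its middle.
- glue_bottle: Green glue bottle with a red nozzle, 60 mm thick and 189 mm tall, a bystander to the left; origin under its middle.

How it is judged (in metres and radians):
On the way, in this order (a step that is already met when the one before it is completed fails the run):
1. the hook's toe is down behind the tray's far side (x of toe in the frame of tray between 0.058 and 0.1 m and y of toe in the frame of tray between -0.1 and 0.1 m and z of toe in the frame of tray below 0.038 m), for 0.1 s.
2. the hook, behind the tray, holds it against the stop with a light pull (over 2.5 N on the stop) (contact force between tray and stop_c0 above 2.5 N and contact force between hook and tray above 1 N and x of toe in the frame of tray above 0.055 m), for 0.3 s.
At the end, for the whole second after the job is handed in: The tray lies flat on the bench at rest with its front against the stop (within 5 mm), square to it within 0.05 rad and within 50 mm of the shelf's middle line; the hook stands level on the bench on toe and heel (within 5 mm of height, 0.05 rad of tilt), at rest, touching neither tray nor shelf (x of stop_c0 in the frame of tray between -0.0875 and -0.075 m and angle between the x axis of tray and the x axis of shelf, either way round below 0.05 rad and y of tray in the frame of shelf between -0.05 and 0.05 m and height (world z) of tray below 0.004 m and angle between tray's own z axis and vertical below 0.03 rad and height (world z) of hook below 0.005 m and angle between hook's own z axis and vertical below 0.05 rad and contact force between hook and tray below 0.05 N and contact force between hook and shelf below 0.05 N and linear speed of each of tray, hook below 0.01 m/s).
It fails at once if the tray is pressed against the stop with more than 20 N (contact force between tray and stop_c0 above 20 N).
It fails at once if the robot or its gripper touches the tray itself (contact force between any of the arm, the fingers and tray above 0.5 N).
It fails at once if the tray is tipped or lifted (angle between tray's own z axis and vertical above 0.2 rad or height (world z) of tray above 0.02 m).
It fails at once if the hook or the robot knocks the shelf (over 20 N) (contact force between any of hook, the arm and shelf above 20 N).
It fails at once if a bystander is moved by more than 15 mm (distance of any of measure, pliers, short_offcut, glue_bottle from where it was at the start of the episode above 0.015 m).
It also fails if it takes over 67 s, if anything falls off the work surface, if the arm or the gripper's body presses on something with over 40 N, if the wrist force passes 120 N, or if a joint passes its speed limit or range.

## Working session

There is one attempt and no reset: what is moved stays moved. The work goes in short steps, Python scripts to look and compute and a tool call to move; the robot and the scene stay as the last step left them, time stands still between calls to the robot, and variables do not carry over. Pictures are saved under pics/ and viewed, and the job is handed in when it is done.

Besides the shell and the picture viewer there is one more tool, called after "Request:" as name(argument=value, ...), one argument or row to a line, values as JSON. jog_arm: Moves the arm, as the interface text tells. Its arguments: {"type":"object","properties":{"steps":{"type":"array","items":{"type":"array","items":{"type":"array","items":{"type":"number"}}}},"squeeze":{"type":"number"}},"required":["steps"]}

```bash
mkdir -p pics; ls
python3 - <<'E'
from workcell import manip, optics
import cv2
print(manip.get_state())
for n in ["scene","side","wrist"]:
    c=optics.camera(n); cv2.imwrite(f"pics/{n}0.png",c["image"])
    print(n,{k:v for k,v in c.items() if k!="image"})
E
```

```text
pics
{'time': 0.0, 'joint_pos': array([63.90136674, 34.3851718 , -0.14429706, 91.67822098,  0.10188468,
       54.02396633, -4.57056987]), 'qd': array([-0.01063449, -0.06756958,  0.03329021, -0.0055066 ,  0.05440885,
       -0.04143049,  0.02017377]), 'tau': array([ 9.31073046e-04, -7.65051484e+01,  1.49812426e+00, -2.52339900e+01,
       -5.23501297e-02,  1.67635758e-02,  1.66753189e-04]), 'tool_pos': array([ 0.26791764, -0.67317971,  0.21776895]), 'tcp_rot': array([ 1.79992183e+02,  8.68856550e-02, -6.82928832e+01]), 'force': array([-1.18200844, -0.8039856 ,  0.90123356]), 'moment': array([ 0.04171737,  0.0355531 , -0.0294775 ]), 'opening': 1.0012298864620015}
scene {'mtx': array([[565.48564113,   0.        , 324.93491864],
       [  0.        , 565.48564113, 243.84428326],
       [  0.        ,   0.        ,   1.        ]]), 'rvec': array([ 2.19572173, -0.11248668,  0.05552609]), 'tvec': array([-0.60076337,  0.08317573,  1.65076521])}
side {'mtx': array([[573.52676238,   0.        , 318.99746716],
       [  0.        , 573.52676238, 239.0994236 ],
       [  0.        ,   0.        ,   1.        ]]), 'rvec': array([ 2.0602003 , -0.4132284 ,  0.25612488]), 'tvec': array([-0.54077069,  0.15435537,  1.45721446])}
wrist {'mtx': array([[371.64829954,   0.        , 315.13519752],
       [  0.        , 371.64829954, 241.44312724],
       [  0.        ,   0.        ,   1.        ]]), 'mount': array([[ 9.99999629e-01, -7.03647623e-06, -8.61785172e-04,
         2.85850877e-04],
       [ 2.27331524e-04,  9.66703715e-01,  2.55898173e-01,
        -7.15075257e-02],
       [ 8.31290306e-04, -2.55898274e-01,  9.66703358e-01,
        -1.66724451e-01],
       [ 0.00000000e+00,  0.00000000e+00,  0.00000000e+00,
         1.00000000e+00]])}
```

View pics/scene0.png

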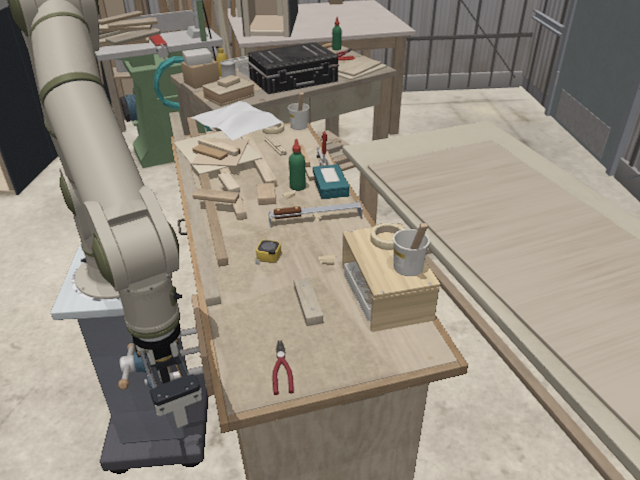

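View pics/side0.png

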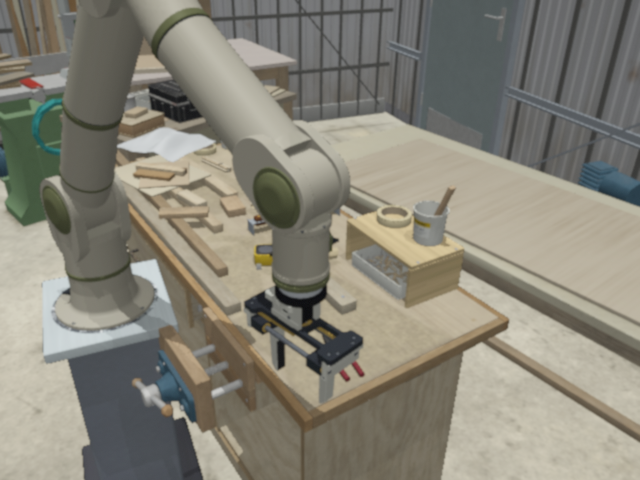

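View pics/wrist0.png

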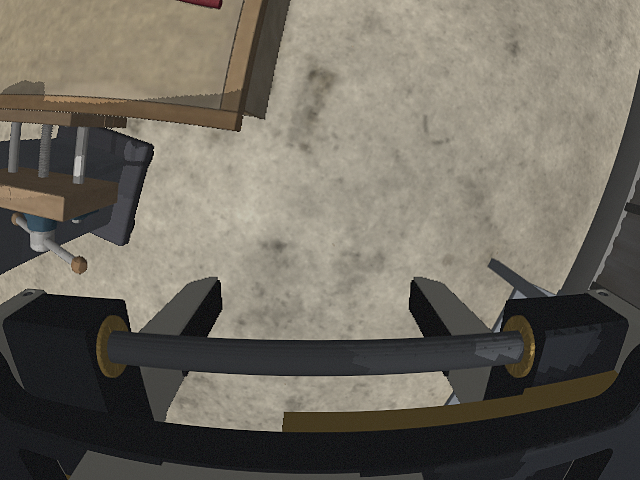

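Scene view: the hook lies at about (270–360, 212) with its grip at (287,212), the shelf with the tray is at (395,275), the stop at (308,300), the tape measure at (268,250) and the pliers at (283,368). I'll enlarge the two regions that matter.

```bash
cat > h.py <<'E'
from workcell import manip, optics
import numpy as np, cv2
from scipy.spatial.transform import Rotation as R
def ray(c,uv):
    p=cv2.undistortPoints(np.array([[uv]],float),c["mtx"],None)[0,0]
    Rm=cv2.Rodrigues(c["rvec"])[0]
    return -Rm.T@c["tvec"], Rm.T@np.array([p[0],p[1],1.])
def onz(c,uv,z):
    o,d=ray(c,uv); return (o+d*(z-o[2])/d[2])
def proj(c,P):
    return cv2.projectPoints(np.array(P,float).reshape(-1,3),c["rvec"],c["tvec"],c["mtx"],None)[0][:,0]
def wray(c,s,uv):
    m=c["mtx"]; x=(uv[0]-m[0,2])/m[0,0]; y=(uv[1]-m[1,2])/m[1,1]
    t=np.hypot(x,y); v=np.array([np.sin(t)*x/t,np.sin(t)*y/t,np.cos(t)])
    M=c["mount"]; T=R.from_euler('xyz',s["tcp_rot"],degrees=True)
    return s["tool_pos"]+T.apply(M[:3,3]), T.apply(M[:3,:3]@v)
def wz(c,s,uv,z):
    o,d=wray(c,s,uv); return o+d*(z-o[2])/d[2]
def cross(o1,d1,o2,d2):
    A=np.stack([d1,-d2],1); t=np.linalg.lstsq(A,o2-o1,rcond=None)[0]
    a,b=o1+t[0]*d1,o2+t[1]*d2
    return (a+b)/2, np.linalg.norm(a-b)
E
python3 - <<'E'
import cv2
a=cv2.imread("pics/scene0.png")
cv2.imwrite("pics/z1.png",cv2.resize(a[180:330,250:450],None,fx=4,fy=4,interpolation=cv2.INTER_CUBIC))
a=cv2.imread("pics/side0.png")
cv2.imwrite("pics/z2.png",cv2.resize(a[180:320,320:480],None,fx=4,fy=4,interpolation=cv2.INTER_CUBIC))
E
```

```text
(no output)
```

View pics/z1.png

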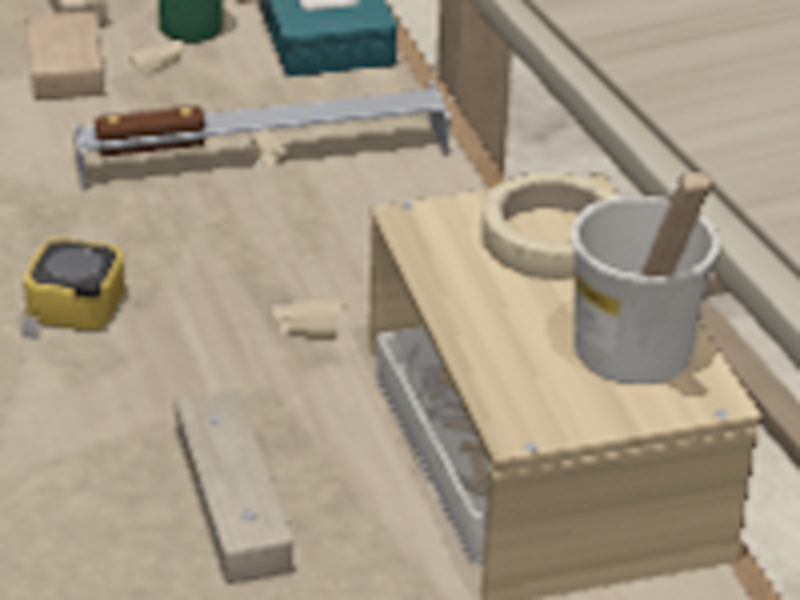

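View pics/z2.png

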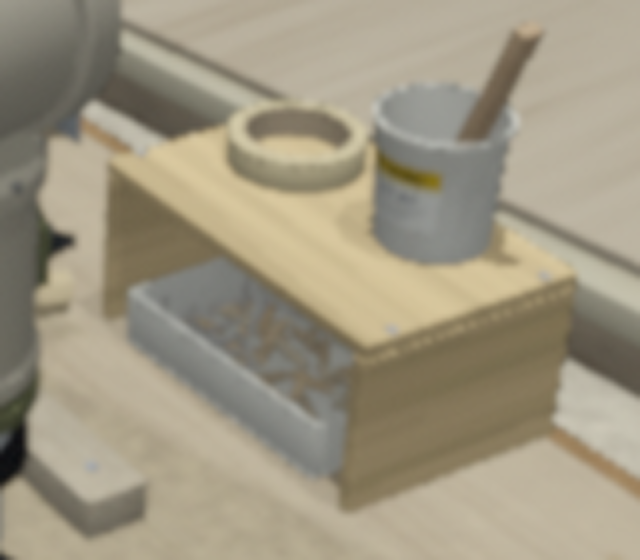

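Run:
```python
from h import *
c=optics.camera("scene"); s=optics.camera("side")
f=lambda u,v:(250+u/4,180+v/4)
g=lambda u,v:(320+u/4,180+v/4)
for n,uv,z in [("heel bot near",(85,187),0),("toe bot near",(447,152),0),("toe topcorner near",(447,112),.039),("bar heel corner near",(85,150),.039),("grip l top",(95,130),.045),("grip r top",(204,122),.045),("gripcentre",(150,125),.047),
 ("roof FL",(373,206),.127),("roof FR",(498,465),.127),("roof BR",(757,418),.127),("side FR bot",(487,598),0),
 ("stop a",(178,402),.03),("stop b",(213,398),.03),("stop c",(292,543),.03),("stop d",(228,555),.03),
 ("tray FL top",(378,335),.043),("tray FR bot",(475,560),0),("tray FL bot",(380,380),0),("meas",(75,300),.02)]:
    print(n,onz(c,f(*uv),z).round(4))
print("side")
for n,uv,z in [("roof FL",(108,162),.127),("roof FR",(362,355),.127),("roof BR",(575,275),.127),("tray FL top",(130,290),.043),("tray FL bot",(132,335),0),("tray FR bot",(310,468),0),("stop c",(145,487),.03)]:
    print(n,onz(s,g(*uv),z).round(4))
for n,a,b in [("roofFL",(373,206),(108,162)),("roofFR",(498,465),(362,355)),("roofBR",(757,418),(575,275)),("stop c",(292,543),(145,487)),("trayFL",(378,335),(130,290))]:
    print(n,cross(*ray(c,f(*a)),*ray(s,g(*b))))
```

```text
heel bot near [0.4477 0.1913 0.    ]
toe bot near [0.7487 0.2121 0.    ]
toe topcorner near [0.7474 0.2127 0.039 ]
bar heel corner near [0.4498 0.1865 0.039 ]
grip l top [0.4587 0.2059 0.045 ]
grip r top [0.5471 0.2088 0.045 ]
gripcentre [0.5032 0.2057 0.047 ]
roof FL [ 0.6517 -0.0417  0.127 ]
roof FR [ 0.6919 -0.3234  0.127 ]
roof BR [ 0.8598 -0.2963  0.127 ]
side FR bot [ 0.6939 -0.3082  0.    ]
stop a [ 0.506  -0.1263  0.03  ]
stop b [ 0.5305 -0.1245  0.03  ]
stop c [ 0.5708 -0.2759  0.03  ]
stop d [ 0.5289 -0.2827  0.03  ]
tray FL top [ 0.6516 -0.0821  0.043 ]
tray FR bot [ 0.6919 -0.2726  0.    ]
tray FL bot [ 0.6542 -0.0802  0.    ]
meas [0.4369 0.0124 0.02  ]
side
roof FL [ 0.6471 -0.0534  0.127 ]
roof FR [ 0.682  -0.3312  0.127 ]
roof BR [ 0.856  -0.3009  0.127 ]
tray FL top [ 0.6508 -0.0882  0.043 ]
tray FL bot [ 0.658  -0.0806  0.    ]
tray FR bot [ 0.6941 -0.2687  0.    ]
stop c [ 0.5663 -0.2837  0.03  ]
roofFL (array([ 0.65310287, -0.03841064,  0.1213354 ]), np.float64(0.005660089273551237))
roofFR (array([ 0.69550444, -0.30979609,  0.11272213]), np.float64(0.0033154149366877335))
roofBR (array([ 0.86157204, -0.29310169,  0.12267006]), np.float64(0.002336793065246431))
stop c (array([ 0.57180179, -0.27108507,  0.02248944]), np.float64(0.004434987407653115))
trayFL (array([ 0.65191636, -0.08404809,  0.04231329]), np.float64(0.00357908086665935))
```

Request:
jog_arm(
  steps=[
    [[30,30,25,0,0,0,93],[65,60,45,0,0,0,93],[100,90,60,0,0,-3,93],[135,120,75,0,0,-6,93],[165,145,80,0,0,-8,93]],
  ],
)

```text
time: 0.75
tool_pos: [0.4355, -0.527, 0.3005]
tcp_rot: [-179.9, -0.1, -76.3]
force: [1.1, -0.2, 0.7]
opening: 1.003
```

Request:
jog_arm(
  steps=[
    [[20,40,0,0,0,-2,93],[30,85,0,0,0,-4,93],[40,130,0,0,0,-6,93],[50,180,0,0,0,-7,93],[60,225,0,0,0,-8,93]],
  ],
)

```text
time: 1.25
tool_pos: [0.4932, -0.3014, 0.2987]
tcp_rot: [-180.0, 0.0, -84.3]
force: [0.5, -0.8, 0.1]
opening: 1.0
```

Request:
jog_arm(
  steps=[
    [[0,40,0,0,0,0,93],[0,65,0,0,0,0,93],[0,80,0,0,0,0,93],[0,80,0,0,0,0,93],[0,80,0,0,0,0,93]],
  ],
)

```text
time: 1.75
tool_pos: [0.4931, -0.2248, 0.2987]
tcp_rot: [-180.0, -0.0, -84.3]
force: [-0.3, -1.1, -0.1]
opening: 0.997
```

Run:
```python
from h import *
import pickle
s=manip.get_state();c=optics.camera("wrist");print(s["tool_pos"],s["tcp_rot"],s["time"])
cv2.imwrite("pics/w1.png",c["image"]); pickle.dump((s,c),open("w1.pkl","wb"))
```

```text
[ 0.49307547 -0.22482563  0.29873512] [-1.79994857e+02 -4.15962689e-02 -8.43418891e+01] 1.75
```

View pics/w1.png

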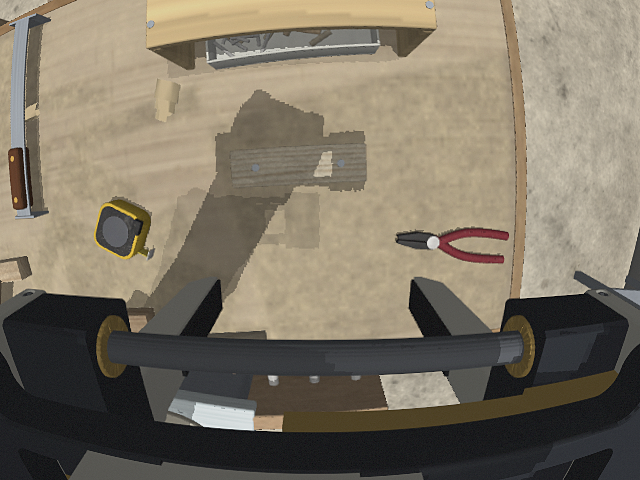

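The wrist view shows the shelf front at (150–435, 25–55), the tray at (207–378, 40–68), the stop at (232–365, 145–188) and the hook at far left (10–45, 20–215).

Run:
```python
import cv2
a=cv2.imread("pics/w1.png")
cv2.imwrite("pics/z3.png",cv2.resize(a[0:200,140:440],None,fx=2.66,fy=2.66,interpolation=cv2.INTER_CUBIC))
cv2.imwrite("pics/z4.png",cv2.resize(a[0:230,0:60],None,fx=2.6,fy=2.6,interpolation=cv2.INTER_CUBIC))
```

```text
(no output)
```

View pics/z3.png

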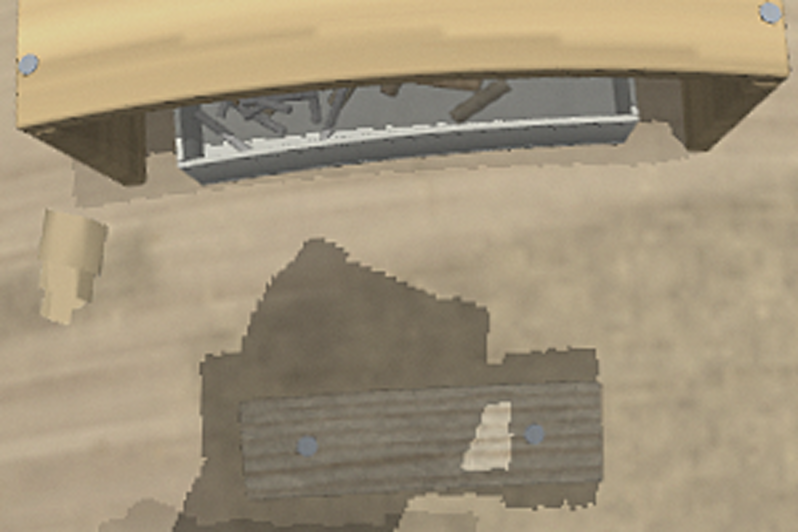

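View pics/z4.png

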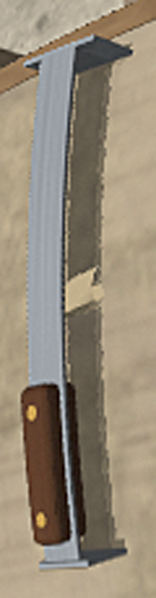

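Run:
```python
from h import *
import pickle
s,c=pickle.load(open("w1.pkl","rb"))
k=2.66
f=lambda u,v:(140+u/k,v/k)
P={}
for n,uv,z in [("roof FL",(17,128),.127),("roof FR",(789,77),.127),("side FLin bot",(146,183),0),("side FLout bot",(125,187),0),("side FR in bot",(688,148),0),("side FRout",(710,150),0),
 ("trayFL top",(178,167),.043),("trayFR top",(637,121),.043),("trayFL bot",(203,183),0),("trayFR bot",(626,142),0),("trayFmid bot",(400,160),0),
 ("stop FL",(240,405),.03),("stop FR",(602,382),.03),("stop NL",(248,500),.03),("stop NR",(602,481),.03)]:
    P[n]=wz(c,s,f(*uv),z); print(n,P[n].round(4))
for a,b in [("roof FL","roof FR"),("side FLout bot","side FRout"),("trayFL top","trayFR top"),("trayFL bot","trayFR bot"),("stop FL","stop FR"),("stop NL","stop NR")]:
    d=P[b]-P[a]; print(a,"yaw",np.degrees(np.arctan2(d[0],-d[1])).round(2),"len",np.linalg.norm(d).round(4),"mid",((P[a]+P[b])/2).round(4))
```

```text
roof FL [ 0.6516 -0.045   0.127 ]
roof FR [ 0.6919 -0.3198  0.127 ]
side FLin bot [ 0.6536 -0.0545  0.    ]
side FLout bot [ 0.6516 -0.0437  0.    ]
side FR in bot [ 0.6925 -0.3106  0.    ]
side FRout [ 0.6934 -0.3213 -0.    ]
trayFL top [ 0.6527 -0.0836  0.043 ]
trayFR top [ 0.6893 -0.2788  0.043 ]
trayFL bot [ 0.6538 -0.0834  0.    ]
trayFR bot [ 0.6906 -0.2807  0.    ]
trayFmid bot [ 0.6695 -0.1765  0.    ]
stop FL [ 0.548  -0.1186  0.03  ]
stop FR [ 0.5727 -0.2768  0.03  ]
stop NL [ 0.5056 -0.1252  0.03  ]
stop NR [ 0.529  -0.2818  0.03  ]
roof FL yaw 8.34 len 0.2778 mid [ 0.6717 -0.1824  0.127 ]
side FLout bot yaw 8.56 len 0.2807 mid [ 0.6725 -0.1825 -0.    ]
trayFL top yaw 10.62 len 0.1987 mid [ 0.671  -0.1812  0.043 ]
trayFL bot yaw 10.56 len 0.2007 mid [ 0.6722 -0.1821  0.    ]
stop FL yaw 8.87 len 0.1601 mid [ 0.5604 -0.1977  0.03  ]
stop NL yaw 8.5 len 0.1584 mid [ 0.5173 -0.2035  0.03  ]
```

Run:
```python
from h import *
import pickle
s,c=pickle.load(open("w1.pkl","rb"))
k=2.6
sc=optics.camera("scene")
cv2.imwrite("pics/scene1.png",cv2.resize(sc["image"][180:240,250:380],None,fx=6,fy=6,interpolation=cv2.INTER_CUBIC))
f=lambda u,v:(u/k,v/k)
for n,uv,z in [("toe L top",(25,66),.039),("toe R top",(110,37),.039),("toe R bot",(132,47),0),("heel L",(40,567),.039),("heel R bot",(127,551),0),("grip screw1",(31,412),.052),("screw2",(41,520),.052)]:
    print(n,wz(c,s,f(*uv),z).round(4))
```

```text
toe L top [0.7406 0.2606 0.039 ]
toe R top [0.7454 0.1888 0.039 ]
toe R bot [0.7517 0.2049 0.    ]
heel L [0.4437 0.2239 0.039 ]
heel R bot [0.448  0.1828 0.    ]
grip screw1 [0.5344 0.2131 0.052 ]
screw2 [0.4743 0.2069 0.052 ]
```

View pics/scene1.png

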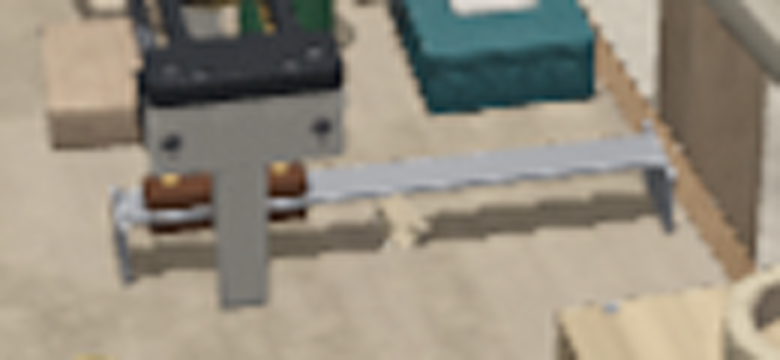

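Request:
jog_arm(
  steps=[
    [[0,40,0,0,0,0,93],[0,85,0,0,0,0,93],[0,130,0,0,0,0,93],[0,175,0,0,0,0,93],[0,220,0,0,0,0,93]],
  ],
)

```text
time: 2.35
tool_pos: [0.4934, -0.0034, 0.2986]
tcp_rot: [-180.0, -0.0, -84.5]
force: [1.3, -0.3, 0.2]
opening: 1.002
```

Request:
jog_arm(
  steps=[
    [[-5,45,0,0,0,0,93],[-5,90,0,0,0,0,93],[-10,135,0,0,0,0,93],[-10,180,0,0,0,0,93],[-10,180,0,0,0,0,93]],
  ],
)

```text
time: 2.85
tool_pos: [0.4834, 0.1818, 0.2986]
tcp_rot: [-180.0, 0.2, -84.0]
force: [0.2, -0.6, -0.5]
opening: 0.999
```

Run:
```python
from h import *
import pickle
s=manip.get_state();c=optics.camera("wrist");print(s["tool_pos"],s["tcp_rot"],s["time"])
cv2.imwrite("pics/w2.png",c["image"]); pickle.dump((s,c),open("w2.pkl","wb"))
```

```text
[0.48337157 0.1817599  0.29857336] [-1.79965544e+02  1.55116791e-01 -8.39580932e+01] 2.85
```

View pics/w2.png

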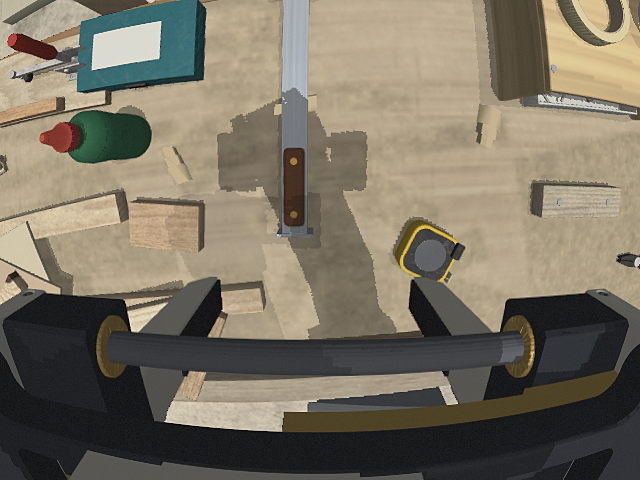

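The hook is now in clear view: brass screws at (294,161) and (293,214), grip spanning (284–304, 148–227), heel at (295,233).

Run:
```python
from h import *
import pickle
s2,c2=pickle.load(open("w2.pkl","rb")); s1,c1=pickle.load(open("w1.pkl","rb"))
im=c2["image"]; cv2.imwrite("pics/z5.png",cv2.resize(im[80:250,250:350],None,fx=3.5,fy=3.5,interpolation=cv2.INTER_CUBIC))
def screws(im,x0,x1,y0,y1):
    hsv=cv2.cvtColor(im,cv2.COLOR_BGR2HSV)[y0:y1,x0:x1].astype(int)
    m=((hsv[...,2]>150)&(hsv[...,1]>110)&(hsv[...,0]>10)).astype(np.uint8)
    n,_,st,ce=cv2.connectedComponentsWithStats(m)
    return [(ce[i]+[x0,y0],st[i,4]) for i in range(1,n)]
a=screws(im,285,304,148,228); b=screws(c1["image"],8,28,148,212); print(a,b)
sa=sorted([p for p,n in sorted(a,key=lambda t:-t[1])[:2]],key=lambda p:p[1]); sb=sorted([p for p,n in sorted(b,key=lambda t:-t[1])[:2]],key=lambda p:p[1])
for p,q in zip(sa,sb): print(cross(*wray(c2,s2,p),*wray(c1,s1,q)), wz(c2,s2,p,.052))
# bar centreline far
for v in (20,60,100):
    print([wz(c2,s2,(u,v),.039).round(4) for u in (283,309)])
for uv in [(284,148),(304,148),(284,227),(304,227)]: print(wz(c2,s2,uv,.050).round(4))
```

```text
[(array([293.4       , 161.03333333]), np.int32(30))] [(array([ 11.66666667, 158.5       ]), np.int32(18)), (array([ 15.06666667, 199.66666667]), np.int32(15))]
(array([0.53458709, 0.21220109, 0.05343192]), np.float64(0.00019827953144130106)) [0.5346175  0.21228467 0.052     ]
[array([0.6999, 0.2427, 0.039 ]), array([0.7024, 0.2129, 0.039 ])]
[array([0.6502, 0.237 , 0.039 ]), array([0.6528, 0.2076, 0.039 ])]
[array([0.603 , 0.2319, 0.039 ]), array([0.6057, 0.2026, 0.039 ])]
[0.5481 0.2243 0.05  ]
[0.5502 0.2022 0.05  ]
[0.4584 0.216  0.05  ]
[0.4608 0.1931 0.05  ]
```

View pics/z5.png

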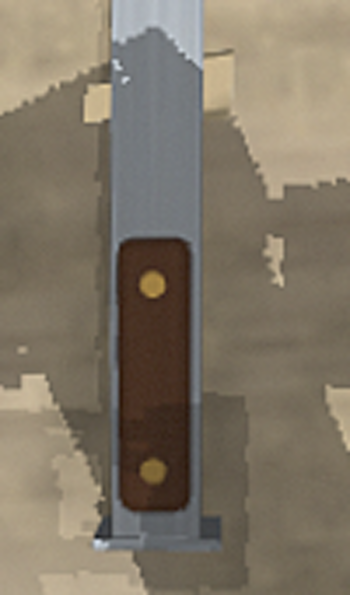

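Run:
```python
from h import *
import pickle
s2,c2=pickle.load(open("w2.pkl","rb")); s1,c1=pickle.load(open("w1.pkl","rb"))
sc=optics.camera("scene")
print("nozzle",cross(*wray(c2,s2,(62,138)),*ray(sc,(297,145))))
print("bottle foot", onz(sc,(297,188),0), wz(c2,s2,(140,135),.03))
print("block", [wz(c2,s2,p,.028).round(3) for p in [(132,200),(203,203),(203,250),(130,245)]])
print("teal",wz(c2,s2,(205,70),.05))
print("pot base",onz(sc,(408,272),.127))
```

```text
nozzle (array([0.55101989, 0.42277271, 0.1741552 ]), np.float64(0.0004042934086051807))
bottle foot [0.54645452 0.43122912 0.        ] [0.55342352 0.41002736 0.03      ]
block [array([0.469, 0.419, 0.028]), array([0.473, 0.32 , 0.028]), array([0.413, 0.318, 0.028]), array([0.408, 0.423, 0.028])]
teal [0.63205196 0.32409171 0.05      ]
pot base [ 0.79338512 -0.23958311  0.127     ]
```

Request:
jog_arm(
  steps=[
    [[15,10,-45,0,0,0,80],[25,18,-90,0,0,0,70],[35,25,-130,0,0,0,70],[41,29,-165,0,0,0,70],[41,29,-190,0,0,0,70]],
  ],
)

```text
time: 3.45
tool_pos: [0.5251, 0.2028, 0.1061]
tcp_rot: [179.9, -0.1, -84.5]
force: [0.0, 0.2, 0.1]
opening: 0.755
```

Run:
```python
from h import *
s=manip.get_state();c=optics.camera("wrist");print(s["tool_pos"],s["tcp_rot"],s["time"])
cv2.imwrite("pics/w3.png",c["image"])
```

```text
[0.52512642 0.20275709 0.10610775] [ 1.79920006e+02 -8.70813959e-02 -8.44862906e+01] 3.45
```

View pics/w3.png

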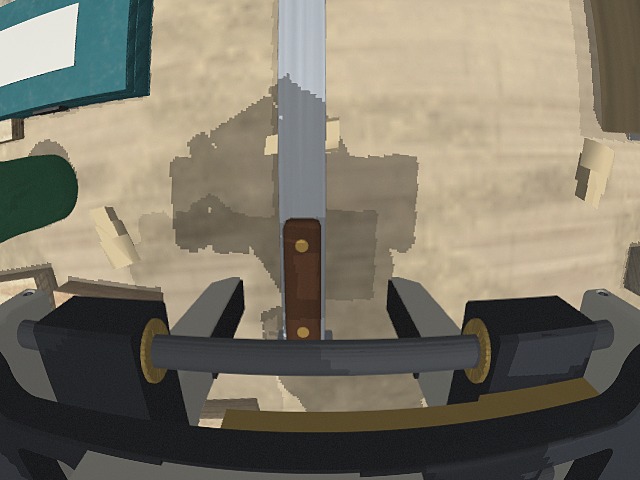

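Request:
jog_arm(
  steps=[
    [[0,4,-25,0,0,0,60],[0,7,-45,0,0,0,60],[0,7,-60,0,0,0,60],[0,7,-60,0,0,0,60],[0,7,-60,0,0,0,60]],
  ],
)

```text
time: 4.0
tool_pos: [0.5248, 0.2109, 0.0493]
tcp_rot: [-180.0, -0.0, -84.4]
force: [0.1, -0.0, -0.3]
opening: 0.648
```

Run:
```python
from h import *
s=manip.get_state();c=optics.camera("wrist");print(s["tool_pos"],s["tcp_rot"],s["time"])
cv2.imwrite("pics/w4.png",c["image"])
P=np.array([wz(c,s,uv,.052) for uv in [(301,296)]]);print(P)
```

```text
[0.52481078 0.21090586 0.04925789] [-1.79992841e+02 -4.48241305e-02 -8.44095473e+01] 4.0
[[0.52522596 0.21783914 0.052     ]]
```

View pics/w4.png

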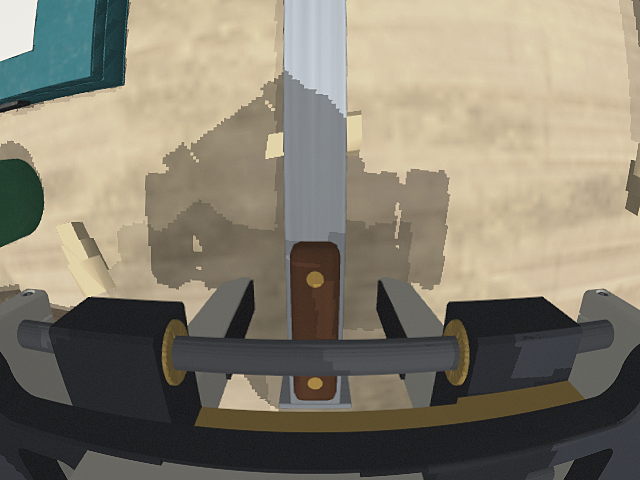

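The grip is centred between the fingers (grip at x = 290–340, fingers at 253 and 378) and lined up with the tool.

Request:
jog_arm(
  steps=[
    [[0,0,-15,0,0,0,60],[0,0,-28,0,0,0,60],[0,0,-28,0,0,0,40],[0,0,-28,0,0,0,25],[0,0,-28,0,0,0,0]],
  ],
  squeeze=55,
)

```text
time: 4.55
tool_pos: [0.5243, 0.2124, 0.0212]
tcp_rot: [-180.0, 0.0, -84.3]
force: [-0.1, 0.4, 0.2]
opening: 0.436
```

Request:
jog_arm(
  steps=[
    [[0,0,0,0,0,0,0],[0,0,0,0,0,0,0],[0,0,0,0,0,0,0],[0,0,0,0,0,0,0],[0,0,0,0,0,0,0]],
  ],
)

```text
time: 5.05
tool_pos: [0.5243, 0.2123, 0.021]
tcp_rot: [-180.0, 0.0, -84.3]
force: [0.5, -1.3, 6.1]
opening: 0.309
```

Request:
jog_arm(
  steps=[
    [[0,0,0,0,0,0,0],[0,0,0,0,0,0,0],[0,0,0,0,0,0,0]],
  ],
)

```text
time: 5.35
tool_pos: [0.5244, 0.2123, 0.0211]
tcp_rot: [-180.0, -0.0, -84.3]
force: [-0.8, -0.9, 6.1]
opening: 0.309
```

Run:
```python
from h import *
s=manip.get_state();c=optics.camera("wrist");print(s["tool_pos"],s["tcp_rot"],s["force"],s["moment"],s["opening"])
cv2.imwrite("pics/w5.png",c["image"])
```

```text
[0.52436382 0.21232186 0.02105286] [-1.79967539e+02 -2.66721101e-04 -8.43041934e+01] [-0.84593793 -0.9460697   6.05731731] [-0.21512548  0.08207808 -0.02308377] 0.3089077920996092
```

View pics/w5.png

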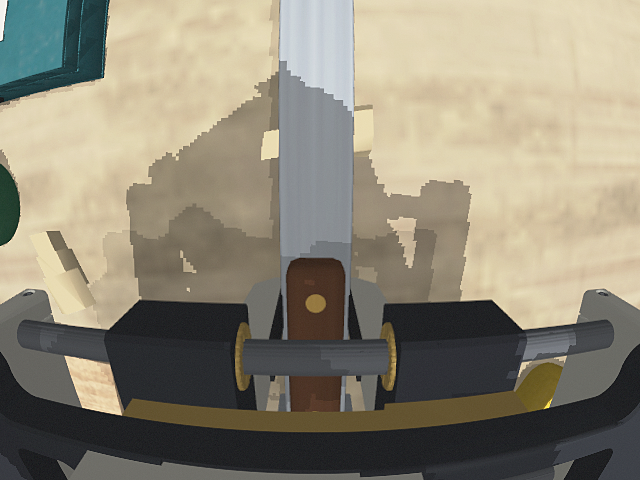

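Request:
jog_arm(
  steps=[
    [[0,0,5,0,0,0,0],[0,0,20,0,0,0,0],[0,0,40,0,0,0,0],[0,0,60,0,0,0,0],[0,0,60,0,0,0,0]],
  ],
)

```text
time: 5.9
tool_pos: [0.5251, 0.2129, 0.0827]
tcp_rot: [-179.8, 0.1, -84.3]
force: [0.8, 0.0, -1.9]
opening: 0.309
```

Run:
```python
from h import *
s=manip.get_state();c=optics.camera("wrist");print(s["tool_pos"],s["tcp_rot"],s["force"],s["moment"],s["opening"])
cv2.imwrite("pics/w6.png",c["image"])
c=optics.camera("scene"); cv2.imwrite("pics/z6.png",cv2.resize(c["image"][170:250,250:390],None,fx=5.5,fy=5.5,interpolation=cv2.INTER_CUBIC))
c=optics.camera("side"); cv2.imwrite("pics/side6.png",c["image"])
```

```text
[0.52508912 0.2129267  0.08273186] [-1.79823123e+02  7.42964579e-02 -8.42995198e+01] [ 0.78948928  0.02358178 -1.9118272 ] [-0.0485918   0.02233244  0.00402949] 0.3088210022214261
```

View pics/w6.png

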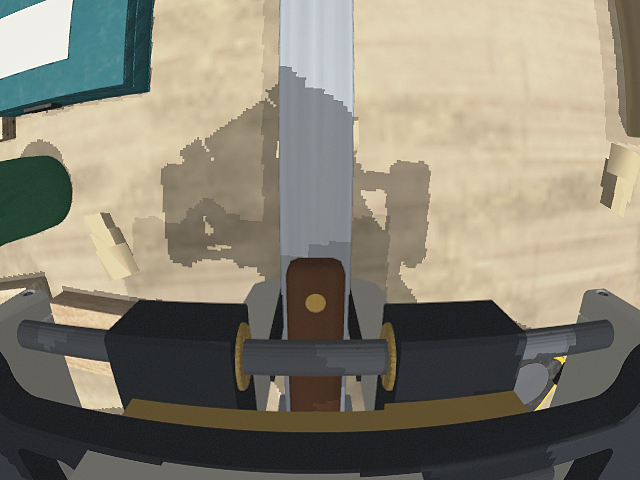

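View pics/z6.png

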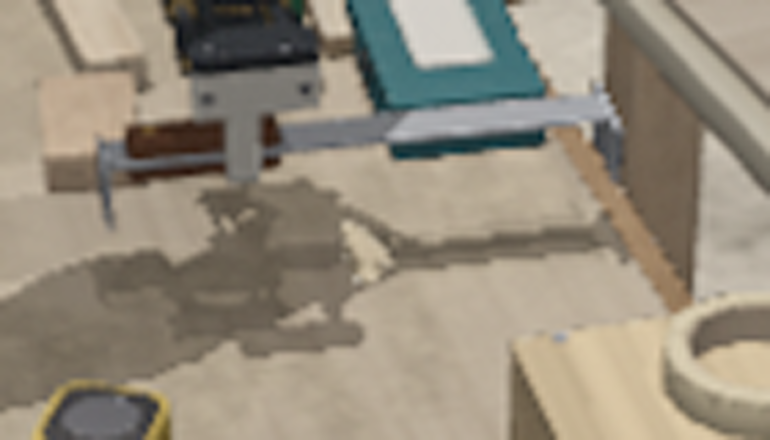

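View pics/side6.png

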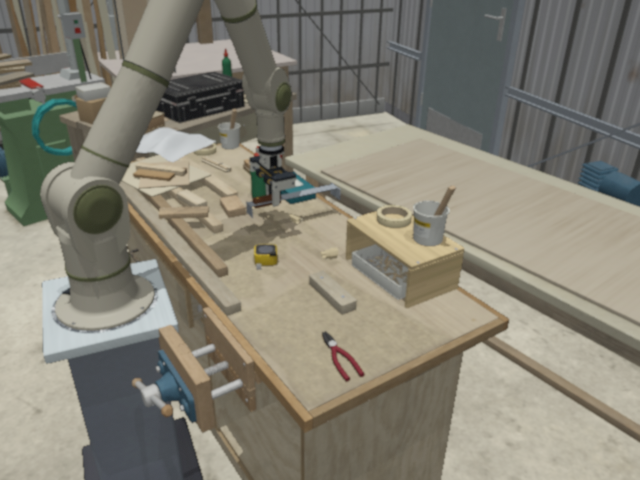

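The hook came up level, with no slip seen in the wrist view. Next I carry it high across to a staging point in front of the shelf.

Request:
jog_arm(
  steps=[
    [[0,0,30,0,0,0,0],[-10,-5,65,0,0,0,0],[-30,-20,100,0,0,1,0],[-50,-50,125,0,0,2,0],[-70,-90,135,0,0,3,0]],
  ],
)

```text
time: 6.55
tool_pos: [0.4539, 0.1232, 0.2167]
tcp_rot: [-179.9, 0.1, -81.1]
force: [2.1, -0.7, -1.4]
opening: 0.31
```

Request:
jog_arm(
  steps=[
    [[0,-40,0,0,0,0,0],[0,-80,0,0,0,0,0],[0,-120,0,0,0,0,0],[0,-160,0,0,0,0,0],[0,-200,0,0,0,0,0]],
  ],
)

```text
time: 7.05
tool_pos: [0.4534, -0.0791, 0.2147]
tcp_rot: [179.9, 0.0, -81.3]
force: [0.9, -0.4, -2.4]
opening: 0.31
```

Request:
jog_arm(
  steps=[
    [[-5,-40,0,0,0,0,0],[-15,-80,0,0,0,0,0],[-25,-115,0,0,0,0,0],[-30,-140,0,0,0,0,0],[-30,-140,0,0,0,0,0]],
  ],
)

```text
time: 7.55
tool_pos: [0.4224, -0.221, 0.2145]
tcp_rot: [179.9, -0.0, -81.6]
force: [1.1, 0.2, -2.9]
opening: 0.31
```

Request:
jog_arm(
  steps=[
    [[0,0,0,0,0,0,0],[0,0,0,0,0,0,0]],
  ],
)

```text
time: 7.75
tool_pos: [0.4241, -0.2165, 0.215]
tcp_rot: [179.9, 0.1, -81.2]
force: [0.5, 0.5, -1.3]
opening: 0.307
```

Run:
```python
from h import *
s=manip.get_state();c=optics.camera("wrist");print(s["tool_pos"],s["tcp_rot"],s["force"],s["moment"],s["opening"])
cv2.imwrite("pics/w7.png",c["image"])
```

```text
[ 0.42412785 -0.21650163  0.21500383] [ 1.79947565e+02  5.72551158e-02 -8.12189992e+01] [ 0.48314484  0.4688274  -1.32790505] [ 0.0803249   0.03193328 -0.01663572] 0.3070170576165027
```

View pics/w7.png

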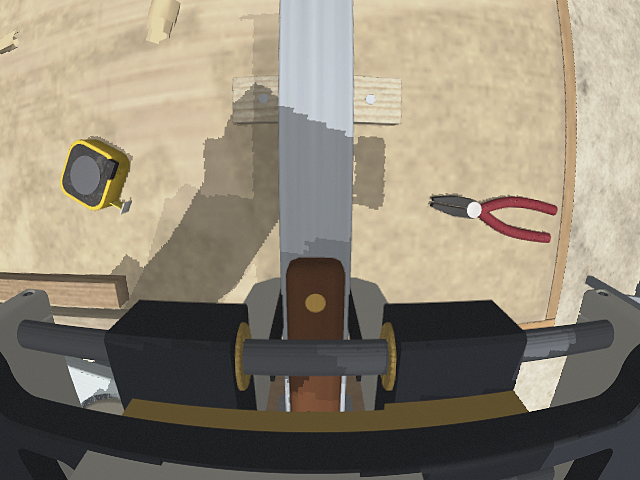

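Request:
jog_arm(
  steps=[
    [[0,0,-40,0,0,0,0],[0,0,-80,0,0,0,0],[0,0,-115,0,0,0,0],[0,0,-136,0,0,-0.3,0],[0,0,-136,0,0,-0.3,0]],
  ],
)

```text
time: 8.3
tool_pos: [0.4233, -0.2159, 0.0773]
tcp_rot: [179.8, 0.2, -81.5]
force: [-0.4, -0.1, -2.2]
opening: 0.308
```

Request:
jog_arm(
  steps=[
    [[0,0,0,0,0,0,0],[0,0,0,0,0,0,0]],
  ],
)

```text
time: 8.5
tool_pos: [0.4249, -0.2175, 0.0808]
tcp_rot: [-179.9, -0.0, -81.6]
force: [-0.5, 0.1, -1.9]
opening: 0.308
```

Run:
```python
from h import *
s=manip.get_state();print(s["tool_pos"],s["tcp_rot"],s["force"],s["moment"],s["opening"])
c=optics.camera("side"); cv2.imwrite("pics/s8.png",cv2.resize(c["image"][180:320,260:480],None,fx=3.6,fy=3.6,interpolation=cv2.INTER_CUBIC))
c=optics.camera("scene"); cv2.imwrite("pics/c8.png",cv2.resize(c["image"][180:330,250:450],None,fx=4,fy=4,interpolation=cv2.INTER_CUBIC))
```

```text
[ 0.42493671 -0.21747886  0.08075102] [-1.79912413e+02 -4.55444510e-02 -8.15526393e+01] [-0.49025057  0.14841779 -1.9177514 ] [-0.03533704  0.00893107 -0.00990749] 0.3076527202757894
```

View pics/s8.png

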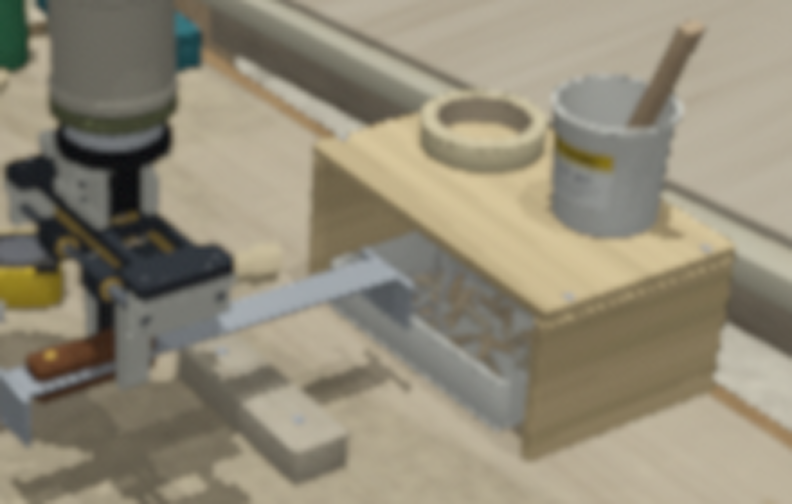

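View pics/c8.png

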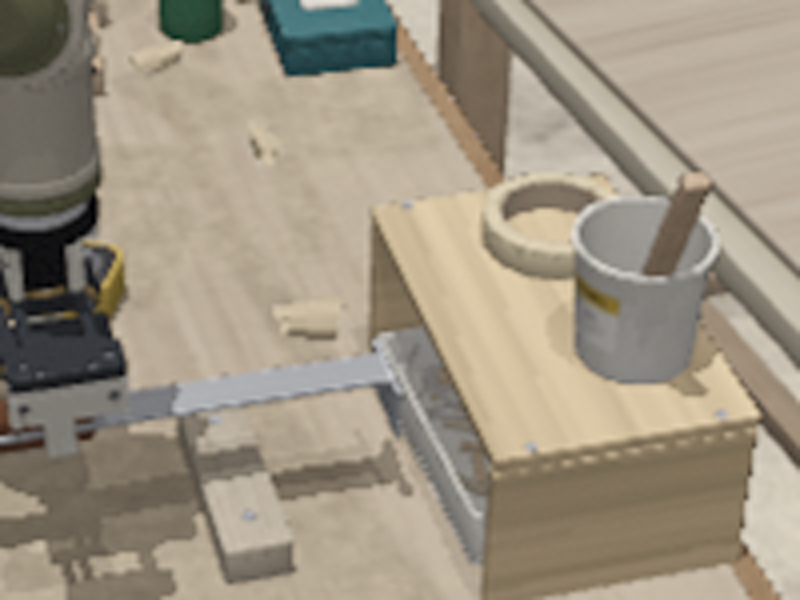

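Both views show the toe just in front of the shelf mouth, below the roof and above the tray rim. The toe's lower corner is at side-crop (412,318) and scene-crop (402,430). I'll check that height by triangulation.

Run:
```python
from h import *
c=optics.camera("scene"); s=optics.camera("side")
f=lambda u,v:(250+u/4,180+v/4); g=lambda u,v:(260+u/3.6,180+v/3.6)
print(cross(*ray(c,f(402,430)),*ray(s,g(412,318))))
print("top R",cross(*ray(c,f(402,385)),*ray(s,g(412,280))))
st=manip.get_state();T=R.from_euler('xyz',st["tcp_rot"],degrees=True)
for w in (30,-30):
  for z in (.021,-.014):
    P=st["tool_pos"]+T.apply([w,-224,z*1000])/[1000]*1 if 0 else st["tool_pos"]+T.apply([w/1000,-.222,z])
    print(w,z,P, proj(c,P)[0]*4-[1000,720], (proj(s,P)[0]-[260,180])*3.6)
```

```text
(array([ 0.64961815, -0.21664207,  0.06796897]), np.float64(0.0004986957505711299))
top R (array([ 0.65045132, -0.20934553,  0.0976389 ]), np.float64(0.00455648339608686))
30 0.021 [ 0.64867868 -0.21512764  0.06007561] [400.08180679 438.10622577] [409.02800062 326.1671353 ]
30 -0.014 [ 0.64861389 -0.21510108  0.09507554] [401.30330326 397.1611834 ] [411.86405847 284.65855873]
-30 0.021 [ 0.63991636 -0.15577094  0.06001435] [375.3917968  382.54853241] [360.89183618 288.06132532]
-30 -0.014 [ 0.63985156 -0.15574438  0.09501428] [376.24239363 342.1224312 ] [363.08905566 247.33130689]
```

Request:
jog_arm(
  steps=[
    [[15,2,-2,0,0,0,0],[30,4.5,-3,0,0,0,0],[45,7,-3,0,0,0,0],[60,9,-3,0,0,0,0],[75,11,-3,0,0,0,0]],
  ],
)

```text
time: 9.2
tool_pos: [0.5008, -0.2061, 0.0765]
tcp_rot: [-180.0, 0.0, -81.6]
force: [0.1, -0.1, -1.9]
opening: 0.304
```

Request:
jog_arm(
  steps=[
    [[15,2,0,0,0,0,0],[30,4.5,0,0,0,0,0],[45,7,0,0,0,0,0],[60,9,0,0,0,0,0],[60,9,0,0,0,0,0]],
  ],
)

```text
time: 9.7
tool_pos: [0.5618, -0.1968, 0.0766]
tcp_rot: [-179.9, -0.0, -81.5]
force: [0.1, 0.1, -1.9]
opening: 0.309
```

Request:
jog_arm(
  steps=[
    [[10,1.5,0,0,0,0,0],[20,3,0,0,0,0,0],[20,3,0,0,0,0,0],[20,3,0,0,0,0,0]],
  ],
)

```text
time: 10.1
tool_pos: [0.5789, -0.1946, 0.0765]
tcp_rot: [180.0, 0.0, -81.6]
force: [-0.9, 0.0, -1.9]
opening: 0.307
```

```bash
cat >> h.py <<'E'
def ab(p,L=np.array([.672,-.1825]),yaw=8.5):
    u=np.array([np.cos(np.radians(yaw)),np.sin(np.radians(yaw))]); d=np.asarray(p)[:2]-L
    return np.array([d@u, d@np.array([-u[1],u[0]])])
E
python3 - <<'E'
from h import *
s=manip.get_state();print(s["tool_pos"],ab(s["tool_pos"]),s["tcp_rot"],s["force"],s["moment"],s["opening"])
c=optics.camera("wrist"); cv2.imwrite("pics/w9.png",c["image"])
c=optics.camera("side"); cv2.imwrite("pics/s9.png",cv2.resize(c["image"][180:320,260:480],None,fx=3.6,fy=3.6,interpolation=cv2.INTER_CUBIC))
E
```

```text
[ 0.57894231 -0.19459164  0.07653566] [-0.09382279  0.00179598] [ 1.79978090e+02  5.14773572e-03 -8.15938384e+01] [-0.90672402  0.0052254  -1.88227238] [0.03311572 0.06990438 0.04236118] 0.3069947161203998
```

View pics/w9.png

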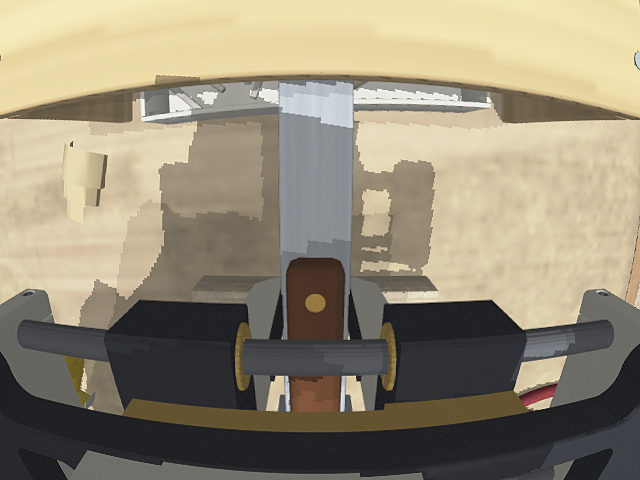

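View pics/s9.png

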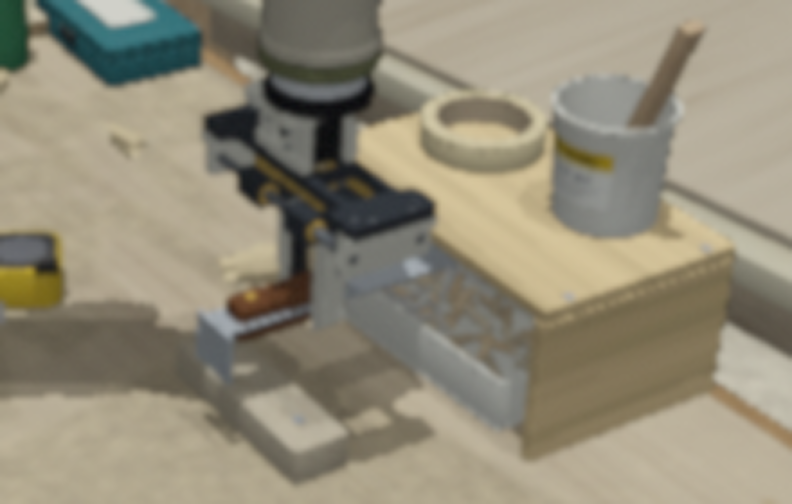

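Run:
```python
from h import *
s=manip.get_state();c=optics.camera("wrist")
cv2.imwrite("pics/z9.png",cv2.resize(c["image"][70:140,120:520],None,fx=2,fy=4,interpolation=cv2.INTER_CUBIC))
for n,uv,z in [("L",(143,122),0),("Ltop",(141,118),.043),("Rtop",(491,108),.043)]:
  p=wz(c,s,uv,z); print(n,p,ab(p))
```

```text
L [ 0.652819   -0.06306715  0.        ] [-0.00131701  0.12095611]
Ltop [ 0.65446626 -0.0828928   0.043     ] [-0.00261827  0.10110476]
Rtop [ 0.68950091 -0.2799574   0.043     ] [ 0.00290356 -0.09897371]
```

View pics/z9.png

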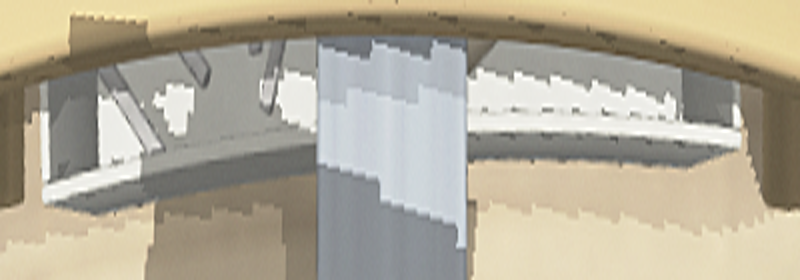

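The tray has not moved (front at a ≈ 0). I go 3 mm further and lower the toe behind it in small steps.

Request:
jog_arm(
  steps=[
    [[3,0.5,0,0,0,0,0],[3,0.5,-5,0,0,0,0],[3,0.5,-10,0,0,0,0],[3,0.5,-14,0,0,0,0],[3,0.5,-18,0,0,0,0]],
  ],
)

```text
time: 10.75
tool_pos: [0.5819, -0.1941, 0.058]
tcp_rot: [180.0, 0.0, -81.6]
force: [0.3, 1.3, -1.6]
opening: 0.304
```

Request:
jog_arm(
  steps=[
    [[0,0,-4,0,0,0,0],[0,0,-9,0,0,0,0],[0,0,-14,0,0,0,0],[0,0,-19,0,0,0,0],[0,0,-19,0,0,0,0]],
  ],
)

```text
time: 11.25
tool_pos: [0.5817, -0.194, 0.0388]
tcp_rot: [179.9, 0.0, -81.6]
force: [0.6, 0.4, -1.2]
opening: 0.306
```

Run:
```python
from h import *
s=manip.get_state();print(s["tool_pos"],ab(s["tool_pos"]),s["tcp_rot"],s["force"],s["moment"],s["opening"])
c=optics.camera("wrist"); cv2.imwrite("pics/w10.png",c["image"])
```

```text
[ 0.58170352 -0.19399693  0.0388142 ] [-0.091004    0.00197602] [ 1.79939163e+02  2.48064269e-02 -8.15981417e+01] [ 0.58221901  0.41792853 -1.2307159 ] [ 0.02716701 -0.01847908 -0.0327405 ] 0.30595449291999444
```

View pics/w10.png

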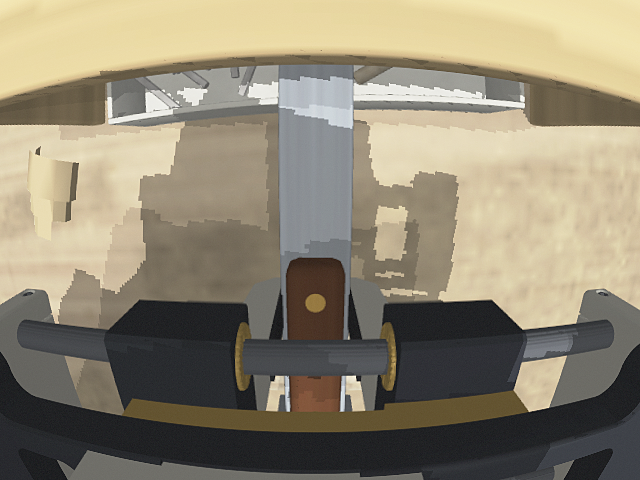

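The toe is down behind the tray with no contact yet. Now I draw it out.

Request:
jog_arm(
  steps=[
    [[-4,-0.6,0,0,0,0,0],[-8,-1.2,0,0,0,0,0],[-12,-1.8,0,0,0,0,0],[-16,-2.4,0,0,0,0,0],[-20,-3,0,0,0,0,0]],
  ],
)

```text
time: 11.8
tool_pos: [0.5622, -0.1973, 0.0399]
tcp_rot: [-179.9, -0.0, -81.6]
force: [1.8, -0.1, -2.4]
opening: 0.309
```

Request:
jog_arm(
  steps=[
    [[-5,-0.7,0,0,0,0,0],[-10,-1.5,0,0,0,0,0],[-15,-2.2,0,0,0,0,0],[-20,-3,0,0,0,0,0],[-25,-3.7,0,0,0,0,0]],
  ],
)

```text
time: 12.3
tool_pos: [0.5367, -0.2008, 0.0396]
tcp_rot: [-180.0, 0.0, -81.6]
force: [2.6, -0.0, -3.3]
opening: 0.309
```

Run:
```python
from h import *
s=manip.get_state();print(s["tool_pos"],ab(s["tool_pos"]),s["tcp_rot"],s["force"],s["moment"],s["opening"])
c=optics.camera("wrist"); cv2.imwrite("pics/w11.png",c["image"])
```

```text
[ 0.53670963 -0.2008444   0.03963508] [-0.1365158   0.00185429] [-1.79998027e+02  1.29465604e-03 -8.15939060e+01] [ 2.58017602 -0.01332214 -3.26210539] [ 0.08429278 -0.4861301  -0.01171538] 0.3085694736019167
```

View pics/w11.png

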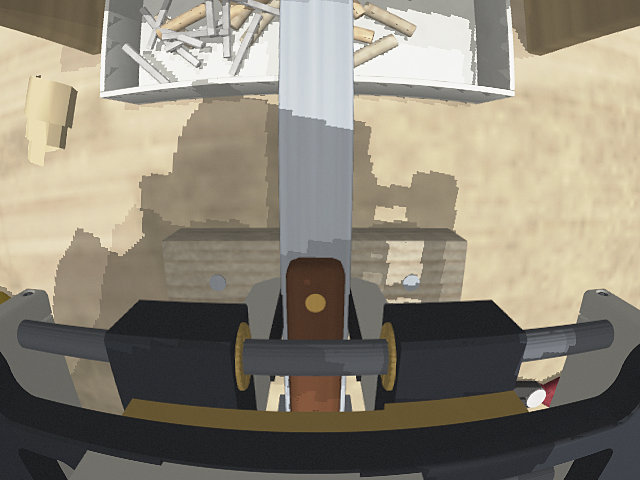

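The tray follows the hook and looks square to it. Front rim corners are at (100,97) and (515,95); the stop face's top edge is at about y = 240.

Run:
```python
from h import *
s=manip.get_state();c=optics.camera("wrist")
for n,uv,z in [("FL",(100,98),.043),("FR",(515,96),.043),("stopL top",(163,240),.03),("stopR top",(466,240),.03),("stopL bot",(175,229),0),("stopR bot",(457,229),0)]:
  p=wz(c,s,uv,z); print(n,p.round(4),ab(p).round(4))
cv2.imwrite("pics/z11.png",cv2.resize(c["image"][215:265,140:490],None,fx=2.2,fy=4.4,interpolation=cv2.INTER_CUBIC))
```

```text
FL [ 0.6196 -0.083   0.043 ] [-0.0371  0.1061]
FR [ 0.6484 -0.2807  0.043 ] [-0.0378 -0.0937]
stopL top [ 0.5493 -0.1191  0.03  ] [-0.1119  0.0809]
stopR top [ 0.5723 -0.2747  0.03  ] [-0.1123 -0.0764]
stopL bot [ 0.5476 -0.1145  0.    ] [-0.113   0.0856]
stopR bot [ 0.5722 -0.2813  0.    ] [-0.1133 -0.083 ]
```

View pics/z11.png

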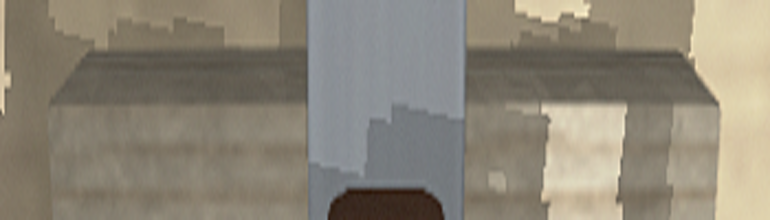

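Request:
jog_arm(
  steps=[
    [[-6,-0.9,0,0,0,0,0],[-12,-1.8,0,0,0,0,0],[-18,-2.7,0,0,0,0,0],[-24,-3.6,0,0,0,0,0],[-30,-4.5,0,0,0,0,0]],
  ],
)

```text
time: 12.9
tool_pos: [0.5065, -0.2054, 0.0396]
tcp_rot: [180.0, -0.0, -81.6]
force: [2.5, 0.8, -2.5]
opening: 0.309
```

Request:
jog_arm(
  steps=[
    [[-6,-0.9,0,0,0,0,0],[-12,-1.8,0,0,0,0,0],[-18,-2.7,0,0,0,0,0],[-24,-3.6,0,0,0,0,0],[-30,-4.5,0,0,0,0,0]],
  ],
)

```text
time: 13.4
tool_pos: [0.4766, -0.2099, 0.0396]
tcp_rot: [180.0, -0.0, -81.6]
force: [2.1, -0.2, -2.0]
opening: 0.305
```

Request:
jog_arm(
  steps=[
    [[-1,-0.1,0,0,0,0,0],[-2,-0.3,0,0,0,0,0],[-3,-0.4,0,0,0,0,0],[-4,-0.6,0,0,0,0,0],[-5,-0.7,0,0,0,0,0]],
  ],
)

```text
time: 13.9
tool_pos: [0.4723, -0.2105, 0.0396]
tcp_rot: [-180.0, -0.0, -81.6]
force: [1.6, -0.6, -2.1]
opening: 0.305
```

Run:
```python
from h import *
s=manip.get_state();print(s["tool_pos"],ab(s["tool_pos"]),s["tcp_rot"],s["force"],s["moment"],s["opening"])
c=optics.camera("wrist"); cv2.imwrite("pics/w12.png",c["image"])
```

```text
[ 0.47230489 -0.21048163  0.03962206] [-0.20163758  0.00184254] [-1.79985871e+02 -4.86597547e-03 -8.15859754e+01] [ 1.61016862 -0.59275263 -2.05731843] [ 0.09620753 -0.45049963 -0.02624498] 0.3052472572280308
```

View pics/w12.png

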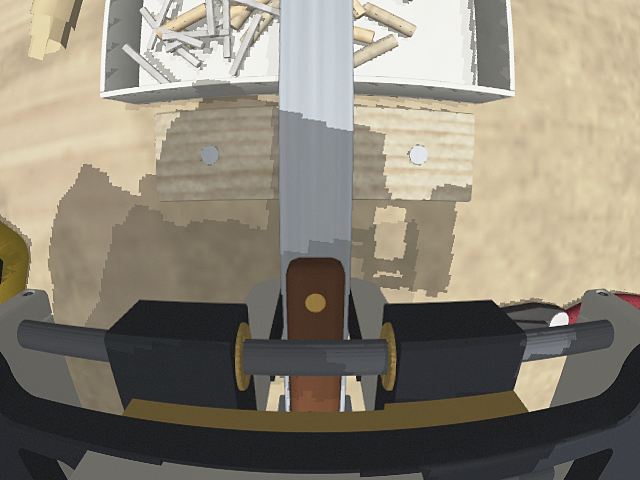

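About 10 mm remain to the stop and friction is about 2 N, so I creep.

Request:
jog_arm(
  steps=[
    [[-1,-0.1,0,0,0,0,0],[-2,-0.3,0,0,0,0,0],[-3,-0.4,0,0,0,0,0],[-4,-0.6,0,0,0,0,0],[-5,-0.7,0,0,0,0,0]],
  ],
)

```text
time: 14.45
tool_pos: [0.467, -0.2112, 0.0396]
tcp_rot: [180.0, 0.0, -81.6]
force: [2.3, 0.5, -3.1]
opening: 0.307
```

Request:
jog_arm(
  steps=[
    [[-0.5,-0.1,0,0,0,0,0],[-1,-0.1,0,0,0,0,0],[-1.5,-0.2,0,0,0,0,0],[-2,-0.3,0,0,0,0,0]],
  ],
)

```text
time: 14.85
tool_pos: [0.4651, -0.2115, 0.0396]
tcp_rot: [-180.0, -0.0, -81.6]
force: [2.9, 1.5, -2.6]
opening: 0.305
```

Request:
jog_arm(
  steps=[
    [[-0.5,-0.1,0,0,0,0,0],[-1,-0.1,0,0,0,0,0]],
  ],
)

```text
time: 15.05
tool_pos: [0.4641, -0.2116, 0.0396]
tcp_rot: [-180.0, -0.0, -81.6]
force: [2.0, 0.5, -3.3]
opening: 0.307
```

Request:
jog_arm(
  steps=[
    [[-0.5,-0.1,0,0,0,0,0],[-1,-0.1,0,0,0,0,0]],
  ],
)

```text
time: 15.25
tool_pos: [0.4632, -0.2118, 0.0396]
tcp_rot: [-180.0, -0.0, -81.6]
force: [3.4, 0.2, -2.9]
opening: 0.306
```

Request:
jog_arm(
  steps=[
    [[-0.5,-0.1,0,0,0,0,0],[-0.5,-0.1,0,0,0,0,0]],
  ],
)

```text
time: 15.45
tool_pos: [0.4631, -0.2118, 0.0397]
tcp_rot: [-180.0, -0.0, -81.6]
force: [2.5, 1.1, -3.2]
opening: 0.308
```

Request:
jog_arm(
  steps=[
    [[-0.5,-0.1,0,0,0,0,0],[-0.5,-0.1,0,0,0,0,0]],
  ],
)

```text
time: 15.65
tool_pos: [0.4631, -0.2119, 0.0398]
tcp_rot: [-179.9, -0.0, -81.6]
force: [4.8, 0.1, -3.9]
opening: 0.305
```

Request:
jog_arm(
  steps=[
    [[-0.5,-0.1,0,0,0,0,0],[-0.5,-0.1,0,0,0,0,0]],
  ],
)

```text
time: 15.85
tool_pos: [0.4631, -0.212, 0.0398]
tcp_rot: [-179.9, -0.0, -81.6]
force: [6.2, 2.2, -3.3]
opening: 0.308
```

Request:
jog_arm(
  steps=[
    [[-0.5,-0.1,0,0,0,0,0],[-0.5,-0.1,0,0,0,0,0]],
  ],
)

```text
time: 16.05
tool_pos: [0.4631, -0.212, 0.0399]
tcp_rot: [-179.8, -0.1, -81.5]
force: [7.7, 2.2, -2.6]
opening: 0.309
```

The TCP has stopped and the pull has risen to about 8 N, so about 5 N is on the stop. I hold here and look.

Request:
jog_arm(
  steps=[
    [[-0.3,0,0,0,0,0,0],[-0.3,0,0,0,0,0,0],[-0.3,0,0,0,0,0,0],[-0.3,0,0,0,0,0,0],[-0.3,0,0,0,0,0,0]],
  ],
)

```text
time: 16.55
tool_pos: [0.4631, -0.212, 0.0399]
tcp_rot: [-179.8, -0.1, -81.5]
force: [7.7, 0.7, -3.0]
opening: 0.306
```

Run:
```python
from h import *
s=manip.get_state();print(s["tool_pos"],ab(s["tool_pos"]),s["tcp_rot"],s["force"],s["moment"],s["opening"])
c=optics.camera("wrist"); cv2.imwrite("pics/w13.png",c["image"])
cv2.imwrite("pics/z13.png",cv2.resize(c["image"][60:130,80:540],None,fx=1.7,fy=4.4,interpolation=cv2.INTER_CUBIC))
```

```text
[ 0.46313171 -0.21201212  0.0399197 ] [-0.21093622  0.00168475] [-1.79780831e+02 -5.74032296e-02 -8.15421853e+01] [ 7.66122698  0.71933234 -3.02090932] [ 0.34019618 -1.6874922   0.03978658] 0.30642427192177807
```

View pics/w13.png

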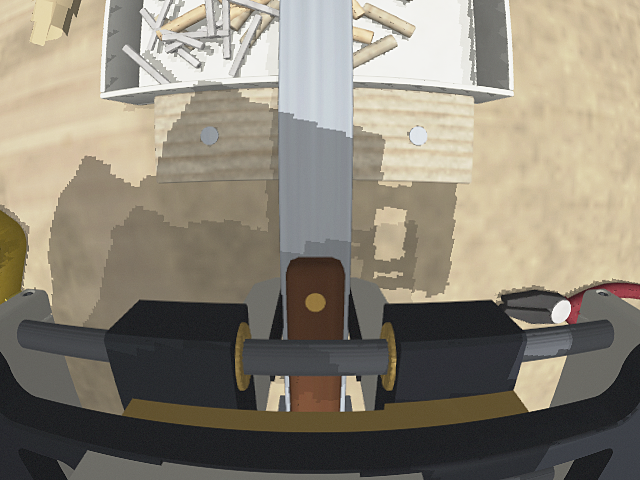

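View pics/z13.png

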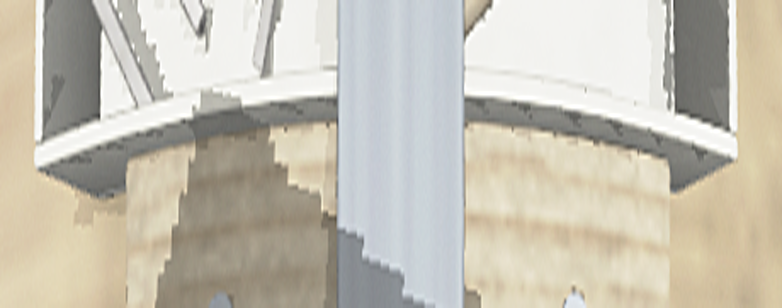

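The tray front is flush and square against the stop: both front corners look even, with no gap at (155,97) or (473,92). Now I ease forward to unload the hook, then lift.

Request:
jog_arm(
  steps=[
    [[2,0.3,0,0,0,0,0],[4,0.6,0,0,0,0,0],[7,1,0,0,0,0,0],[10,1.5,0,0,0,0,0],[12,1.8,0,0,0,0,0]],
  ],
)

```text
time: 17.1
tool_pos: [0.4727, -0.2102, 0.0395]
tcp_rot: [180.0, 0.0, -81.6]
force: [-0.4, -0.5, -1.4]
opening: 0.308
```

Request:
jog_arm(
  steps=[
    [[0,0,5,0,0,0,0],[0,0,13,0,0,0,0],[0,0,23,0,0,0,0],[0,0,33,0,0,0,0],[0,0,40,0,0,0,0]],
  ],
)

```text
time: 17.6
tool_pos: [0.473, -0.2105, 0.081]
tcp_rot: [-179.9, -0.0, -81.6]
force: [0.2, 0.4, -2.5]
opening: 0.31
```

Run:
```python
from h import *
s=manip.get_state();print(s["tool_pos"],ab(s["tool_pos"]),s["tcp_rot"],s["force"],s["moment"],s["opening"])
c=optics.camera("side"); cv2.imwrite("pics/s14.png",cv2.resize(c["image"][180:320,260:480],None,fx=3.6,fy=3.6,interpolation=cv2.INTER_CUBIC))
```

```text
[ 0.4729942  -0.21051087  0.08102181] [-0.20096016  0.00171173] [-1.79942172e+02 -3.42143309e-02 -8.16088729e+01] [ 0.15925552  0.39322911 -2.46133045] [ 0.04334177  0.10800867 -0.03121061] 0.3098812052714861
```

View pics/s14.png

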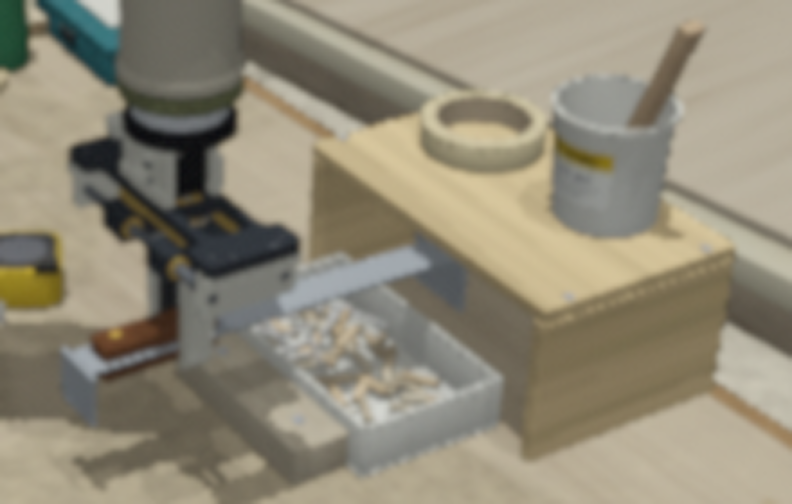

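The hook is clear above the tray. I back out from under the roof, then go up and over to the left.

Request:
jog_arm(
  steps=[
    [[-8,-1.2,0,0,0,0,0],[-18,-2.7,0,0,0,0,0],[-30,-4.5,0,0,0,0,0],[-42,-6.2,0,0,0,0,0],[-47,-7,0,0,0,0,0]],
  ],
)

```text
time: 18.15
tool_pos: [0.4234, -0.2175, 0.0794]
tcp_rot: [179.9, 0.0, -81.7]
force: [0.4, 0.2, -1.8]
opening: 0.309
```

Request:
jog_arm(
  steps=[
    [[0,0,0,0,0,0,0],[0,0,30,0,0,0,0],[0,0,70,0,0,0,0],[0,0,110,0,0,0,0],[0,0,140,0,0,0,0]],
  ],
)

```text
time: 18.65
tool_pos: [0.4265, -0.2173, 0.222]
tcp_rot: [-179.9, -0.0, -81.6]
force: [0.5, 0.1, -3.3]
opening: 0.311
```

Request:
jog_arm(
  steps=[
    [[8,40,0,0,0,0,0],[16,80,0,0,0,0,0],[24,120,0,0,0,-1,0],[28,160,0,0,0,-1,0],[30,200,0,0,0,-2,0]],
  ],
)

```text
time: 19.15
tool_pos: [0.4564, -0.0154, 0.2198]
tcp_rot: [-179.9, 0.0, -83.6]
force: [1.1, 0.1, -1.7]
opening: 0.311
```

Request:
jog_arm(
  steps=[
    [[10,40,0,0,0,0,0],[25,80,0,0,0,0,0],[40,120,0,0,0,0,0],[55,160,0,0,0,0,0],[70,200,0,0,0,0,0]],
  ],
)

```text
time: 19.65
tool_pos: [0.5263, 0.1848, 0.2196]
tcp_rot: [-180.0, 0.0, -83.6]
force: [1.1, -0.3, -2.4]
opening: 0.307
```

Request:
jog_arm(
  steps=[
    [[0,10,0,0,0,0,0],[0,20,-20,0,0,0,0],[0,20,-50,0,0,0,0],[0,20,-50,0,0,0,0],[0,20,-50,0,0,0,0]],
  ],
)

```text
time: 20.15
tool_pos: [0.5255, 0.2022, 0.1696]
tcp_rot: [179.9, -0.0, -83.6]
force: [1.4, -0.8, -2.0]
opening: 0.31
```

Run:
```python
from h import *
s=manip.get_state();print(s["tool_pos"],s["tcp_rot"],s["force"],s["moment"],s["opening"])
c=optics.camera("wrist"); cv2.imwrite("pics/w15.png",c["image"])
```

```text
[0.52553105 0.20221599 0.16964793] [ 1.79917152e+02 -3.49718250e-02 -8.36085525e+01] [ 1.35693716 -0.81066014 -1.95046795] [ 0.04124776  0.06406591 -0.00480425] 0.3099417595831547
```

View pics/w15.png

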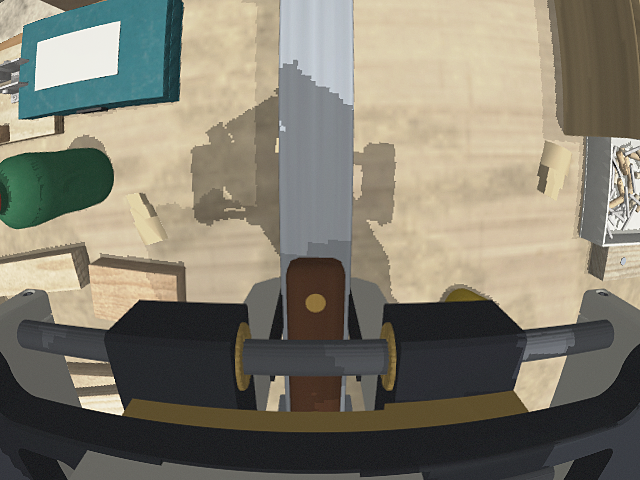

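Request:
jog_arm(
  steps=[
    [[0,5,-35,0,0,0,0],[-1,9,-70,0,0,-0.5,0],[-1,9,-105,0,0,-0.5,0],[-1,9,-130,0,0,-0.5,0],[-1,9,-138,0,0,-0.5,0]],
  ],
)

```text
time: 20.7
tool_pos: [0.5248, 0.2113, 0.0307]
tcp_rot: [179.9, -0.0, -84.1]
force: [0.1, -0.0, -2.8]
opening: 0.306
```

Request:
jog_arm(
  steps=[
    [[0,0,-2,0,0,0,0],[0,0,-4,0,0,0,0],[0,0,-6,0,0,0,0],[0,0,-6,0,0,0,0]],
  ],
)

```text
time: 21.1
tool_pos: [0.5254, 0.2119, 0.0266]
tcp_rot: [-179.9, 0.0, -84.1]
force: [-0.4, -0.6, -1.3]
opening: 0.305
```

Request:
jog_arm(
  steps=[
    [[0,0,-1,0,0,0,0],[0,0,-2,0,0,0,0],[0,0,-3,0,0,0,0],[0,0,-3,0,0,0,0]],
  ],
)

```text
time: 21.5
tool_pos: [0.5247, 0.2117, 0.0225]
tcp_rot: [180.0, -0.0, -84.1]
force: [0.2, -0.3, -0.7]
opening: 0.312
```

Request:
jog_arm(
  steps=[
    [[0,0,-1,0,0,0,0],[0,0,-2,0,0,0,0],[0,0,-2,0,0,0,0]],
  ],
)

```text
time: 21.8
tool_pos: [0.5248, 0.2117, 0.0211]
tcp_rot: [-180.0, -0.0, -84.1]
force: [-0.9, -0.9, 5.8]
opening: 0.307
```

Contact with the bench: force z went from about -1 to +5.8 N at z = 0.0211, the same height as at the grasp. I release slowly.

Request:
jog_arm(
  steps=[
    [[0,0,0,0,0,0,32],[0,0,0,0,0,0,36],[0,0,0,0,0,0,45],[0,0,0,0,0,0,55],[0,0,0,0,0,0,60]],
  ],
)

```text
time: 22.3
tool_pos: [0.5248, 0.2117, 0.0205]
tcp_rot: [180.0, -0.0, -84.1]
force: [-0.1, 0.2, -0.3]
opening: 0.595
```

Request:
jog_arm(
  steps=[
    [[0,0,0,0,0,0,60],[0,0,10,0,0,0,60],[0,0,30,0,0,0,60],[0,0,60,0,0,0,60],[0,0,100,0,0,0,60]],
  ],
)

```text
time: 22.8
tool_pos: [0.5239, 0.2113, 0.1212]
tcp_rot: [179.9, -0.0, -84.1]
force: [0.8, -0.2, 1.1]
opening: 0.644
```

Request:
jog_arm(
  steps=[
    [[0,0,40,0,0,0,60],[0,0,80,0,0,0,60],[0,0,120,0,0,0,60],[0,0,150,0,0,0,60],[0,0,150,0,0,0,60]],
  ],
)

```text
time: 23.3
tool_pos: [0.5263, 0.2125, 0.2757]
tcp_rot: [-179.6, 0.1, -84.1]
force: [-0.8, -0.7, -0.3]
opening: 0.643
```

Run:
```python
from h import *
s=manip.get_state();print(s["tool_pos"],s["tcp_rot"],s["force"],s["time"])
c=optics.camera("wrist"); cv2.imwrite("pics/w16.png",c["image"])
c=optics.camera("scene"); cv2.imwrite("pics/c16.png",cv2.resize(c["image"][180:330,250:450],None,fx=4,fy=4,interpolation=cv2.INTER_CUBIC))
c=optics.camera("side"); cv2.imwrite("pics/s16.png",cv2.resize(c["image"][160:320,240:480],None,fx=3.3,fy=3.3,interpolation=cv2.INTER_CUBIC))
```

```text
[0.5262995  0.21250909 0.27571434] [-1.79583795e+02  1.40401299e-01 -8.41073481e+01] [-0.79235261 -0.68275598 -0.2817186 ] 23.3
```

View pics/w16.png

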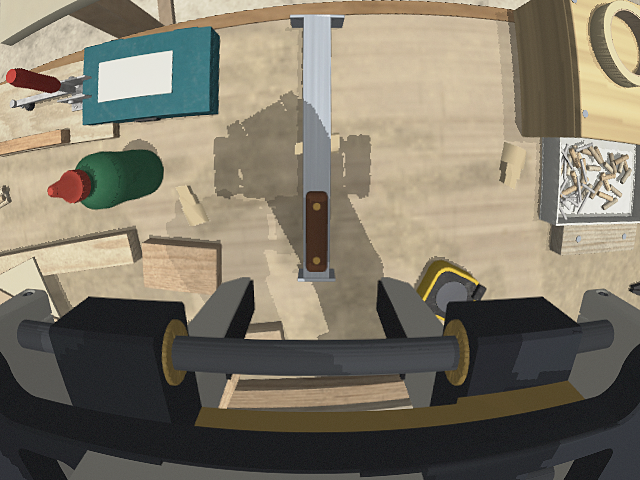

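View pics/c16.png

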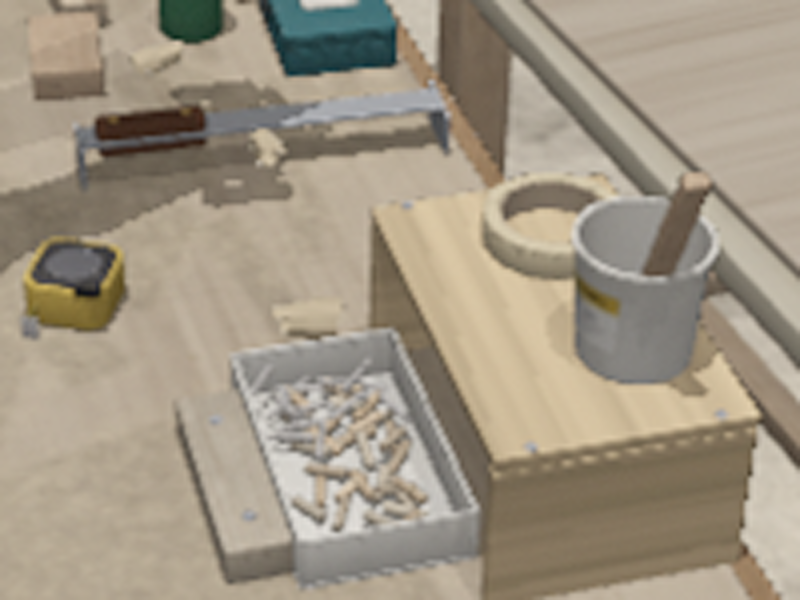

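View pics/s16.png

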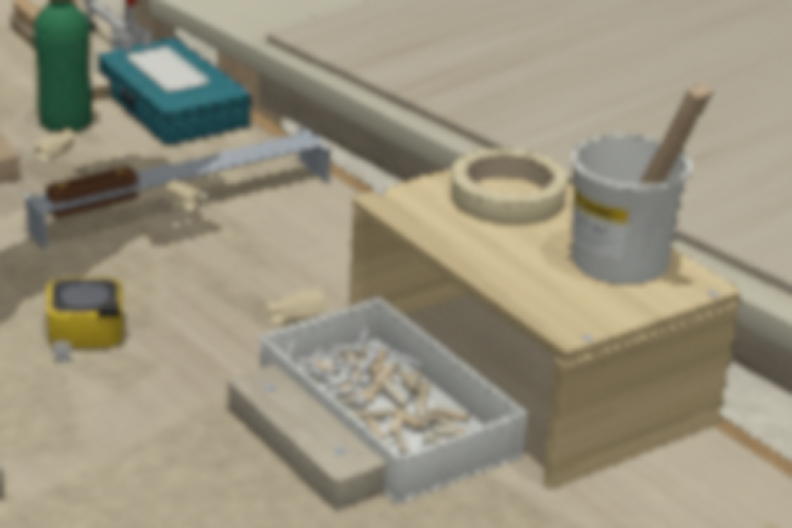

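The hook stands back in its old place. The tray sits flush on the stop in both views, and the tape, bottle and offcut look unmoved. One numeric check from the scene view:

Run:
```python
from h import *
c=optics.camera("scene")
f=lambda u,v:(250+u/4,180+v/4)
Q={n:ab(onz(c,f(*uv),z)) for n,uv,z in [("FL",(232,353),.043),("FR",(297,555),.043),("BL",(393,329),.043),("BR",(478,513),.043),("stop FR",(292,543),.03)]}
print(Q)
d=Q["BR"]-Q["BL"]; print(np.degrees(np.arctan2(d[0],-d[1])))
d=Q["FR"]-Q["FL"]; print(np.degrees(np.arctan2(d[0],-d[1])))
a=cv2.imread("pics/scene0.png"); b=c["image"]
for n,(x0,x1,y0,y1) in dict(pliers=(265,300,335,400),measure=(252,285,235,265),bottle=(285,310,138,192)).items():
    print(n,cv2.absdiff(a[y0:y1,x0:x1],b[y0:y1,x0:x1]).mean())
```

```text
{'FL': array([-0.11071831,  0.10811523]), 'FR': array([-0.11690666, -0.10227742]), 'BL': array([0.00701177, 0.10634191]), 'BR': array([ 0.0059626 , -0.09349197]), 'stop FR': array([-0.11392893, -0.07739129])}
-0.3008099855974878
-1.684777004409055
pliers 0.6839560439560439
measure 9.504377104377104
bottle 5.977530864197531
```

```bash
python3 -c "
from workcell import manip
print(manip.hand_in())"
```

```text
the job is handed in; nothing more can be done
None
```

The tray is drawn out and standing against the stop, and the job was handed in at about 23.5 s. The hand-in gave no verdict.

**What I did:**
- I gripped the hook by its wooden grip and carried it high to the front of the shelf.
- I passed the toe over the tray and under the roof, then lowered it about 9 mm behind the far wall.
- I drew the tray out and crept up to the stop. I held a pull of about 7.7 N for over half a second, of which I estimate about 5 N reached the stop.
- I eased the hook forward to unload it, lifted it clear, and stood it back in its original place.

**Last checks:**
- **Tray:** Scene and side pictures show it flush and square on the stop. Its back edge measured -0.3° to the shelf. Its front edge read -1.7°, which I put down to coarse pixel picking. Front to stop agrees within about 3 mm, and the tray is within a few millimetres of the shelf's middle line.
- **Hook:** It stands on toe and heel at the same height as when I grasped it, well clear of the tray and shelf.
- **Bystanders:** The pliers are unchanged in the pictures. The tape measure and glue bottle areas differed slightly in brightness, I think from the arm's shadow, and their outlines had not moved. The short offcut I judged by eye only.

**Disagreement:** Before insertion, triangulating the toe's lower edge gave 68 mm, against 60 mm expected from the arm's pose. The bar height agreed, and I went on with the arm's pose.

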